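Close, lock and start the board-test fixture

ROBOT

A 6-joint arm with a two-finger parallel gripper is mounted at the origin on the work surface. World frame = base frame: x ahead of the robot, y to its left, z up, the work surface at z = 0. Lengths are in m, angles in degrees, forces in N, time in s.
With the tool pointing down it reaches from about 0.35 to 0.8 m from the base axis. Payload 7.3 kg.
Tool frame: the origin (TCP) lies on the front face of the gripper's body, between the roots of the fingers; the fingertips stand 73 mm ahead of it and the grasp point (between the pads) lies 54 mm ahead of it (grip_depth is the distance from the TCP to the grasp point, in m); z points along the fingers, y is the line along which they close (so a half turn about z gives the same grasp; the last joint's range is limited). The gripper opens to 85 mm and grips with 20 to 120 N. Pads are 22 mm wide; open, the fingers measure 114 mm over their backs; the gripper's body (76 mm by 85 mm) begins 54 mm behind the grasp point. The pads swing forward as they close: fully open they stand 13 mm farther back than shut.
Start: joints at [-73.568, 19.595, 87.324, -0, 73.075, -8.365], TCP at [0.22, -0.477, 0.304] pointing down, gripper open.
Joint ranges: [-145.02, 145.02], [-44.19, 115.74], [2.07, 154.8], [-57.11, 237.11], [16.16, 152.29], [-177.93, 177.93]. Speed limits (degrees/s): [147.25, 147.25, 180, 180, 180, 180].

INTERFACE

Orientations are given as [roll, pitch, yaw] about the fixed x, y, z axes, in that order (R = Rz(yaw) Ry(pitch) Rx(roll)).
In Python, from bench import * gives the robot as it stands.
- The arm moves only by the tool servo_tool, never from a script. Its arguments are lists of equal length, an entry for each row: "grip": the opening, from 0 (shut) to 1 (fully open); "delta_pos": the shift along the tool's x, y, z in cm, a list of three; "dr": the turn, a rotation vector about the tool's x, y, z in degrees, a list of three. In form: {"grip": [grip, ...], "delta_pos": [[dx, dy, dz], ...], "dr": [[rx, ry, rz], ...]}. A call has 1 to 5 rows; each row is the pose to reach, as a shift and turn from the pose commanded when the call began, along the tool's axes at that moment; what a row does not reach only later rows make up. A row lasts 1/10 s, in which the tool goes at most 50 mm and 8.59 degrees, less where a joint would pass 70% of its speed; a pose out of reach is approached as far as the arm can. A call with a gripper value outside its range is refused whole. The fingers move at their own pace and stop on an object; "force" is the grip in N (left out, the last holds). Time passes only in rows, so rows that repeat a pose let the fingers close. It gives the time, the measured TCP pose, the force, the opening and the grip force at its end, in the units of the state.
- get_state(): the state, without advancing time (a new reading comes with each control period).
- capture(name): name is "side" or "top"; returns a dict with "img" (420x560x3 uint8, blue, green, red), "fovy" (degrees; the focal length in pixels is half the picture's height over the tangent of half this angle, whatever the lens; pixels are square), "cx", "cy" (the principal point, pixels), "R" (3x3) and "t" (3): a world point X has camera coordinates R X + t. Camera axes: x right, y down, z forward; pixel columns grow to the right and rows downward; lengths in m; the calibration is good to about 2 mm. A picture is of the moment at which its call begins. There is no depth.
- sign_off(): hands the job in; it is judged then, once.
The state is a dict: "t": time; "q": joint angles; "joint_vel": joint speeds; "tau": joint torques, N m; "ee_pos": TCP position; "eef_rot": TCP orientation; "force": force on the tool from outside, world axes, zero at the start; "moment": the same for the moment, N m; "width": opening from 0.0 (shut) to 1.0 (fully open); "grip_force": force on a finger pad.
Only numpy, scipy, OpenCV 4.12 (cv2) and the standard library are available. Lean on these libraries where they do the work, as an engineer would, in place of code of your own. Each camera call takes 0.05 s, during which the arm holds its last target. There are 200 camera calls.

TASK

A circuit board is lying ready in the clamshell test fixture. Swing the fixture's lid down until it is fully shut, without slamming it, then push the blue tab of the lock bar across to the left, as seen from the robot, to its stop so that the claws lock the lid, and then press the green start button fully down and let it go. Do it all with the fingertips: leave the red stop button, the board and the other things on the bench where and as they are.

Things in the scene. Friction and masses are not known exactly. Their poses are not given: they have to be found in the camera images.
- fixture: Bench test fixture, fixed to the bench: black sheet-metal case 200 mm deep (its x) by 240 mm wide (its y), rim 95 mm high, 105 mm over the shut lid. Origin: centre of the underside on the bench. Its x axis points to the rear, where the lid's hinge runs; its front (-x) with the lock bar faces the robot; its y axis is its left, z up.
- lid (a joint): Angle of the fixture's lid in rad: 0 fully shut (lying flat on the rim), growing as the lid opens, up to 1.6 (past upright). It starts partly open, between 0.75 and 1.3, and leans to the robot's side. A stiff friction hinge (0.55 N m; the lid weighs 0.35 kg, so 1 to 3 N on the outer face near the free edge moves it down) keeps it wherever it is left; it neither falls nor springs back.
- lid_front (a point): Point on the lid's outer (top) face in the middle of the solid front strip of its aluminium frame, 175 mm from the hinge line and 20 mm from the frame's free edge. The lid is 240 mm wide, 10 mm thick, a clear window in an aluminium frame; a 6 mm thick lip with two notches extends 14 mm beyond the free edge. This point's frame turns with the lid: x from the free edge to the hinge, y along the hinge, z out of the outer face (up when shut).
- lid_hinge (a point): Middle of the lid's hinge line, at 95 mm height at the rear of the fixture, on the plane of the lid's underside. The hinge line runs along the fixture's y axis.
- lock (a joint): Travel in m of the lock bar along the front of the fixture, towards the fixture's +y: 0 to 0.010 unlocked (claws in the lid's notches), 0.045 fully locked against its stop (claws over the lid's lip). Sliding friction 3 N; it stays where it is left. It must not be moved across before the lid is shut.
- lock_tab (a point): Middle of the top of the lock bar's upright blue finger tab, 116 mm above the bench, in front of the fixture. The tab is 14 mm thick along the fixture's y (sliding direction), 34 mm along its x, 40 mm high (76 to 116 mm above the bench); the side faces are free, and the point lies 15 mm from the tab's front (robot-side) edge and 19 mm in front of the claws' front faces. The space in front of the case below the tab is free down to the bench.
- board_center (a point): Centre of the green circuit board, 120 x 90 x 4 mm, lying loose in the nest inside the fixture. Not to be touched.
- station: Two-button station, fixed to the bench, 76 mm (its x) by 130 mm (its y) by 54 mm high without the buttons; origin in the centre of its underside. Green start button at 30 mm on its +y side, red stop button at 30 mm on its -y side. It stands to the left or to the right of the fixture.
- start (a joint): Travel in m of the green start button: 0 released, 0.006 fully pressed (down, 5 N); it springs back.
- start_top (a point): Centre of the top face of the green start button (30 mm diameter), which is pressed straight down. Released, it is 72 mm above the bench and stands 6 mm proud of its black collar (46 mm diameter).
- stop (a joint): Travel in m of the red stop button: 0 released, 0.006 pressed. Not to be pressed.
- stop_top (a point): Centre of the top face of the red stop button (30 mm diameter), 60 mm from the green one.
- motor_center (a point): Small grey gear motor on a steel foot, about 100 x 60 mm, 54 mm high, loose on the bench on the other side of the fixture from the station; point on the motor's axis 29 mm above the bench. Bystander.
- flux_center (a point): Amber flux bottle, 40 mm diameter, 85 mm high, standing loose either behind and to the left of the fixture or in front and to the right of it; point half-way up. Bystander.
- dish_center (a point): Blue two-part small-parts dish, 85 x 65 mm, 22 mm high, loose on the bench at whichever of those two places the bottle does not take; point in its centre, 11 mm above the bench. Bystander.
Not all that is in view belongs to the job. Leave any orange or yellow look-alike of the station alone.

How it is judged (in metres and radians):
On the way, in this order (a step that is already met when the one before it is completed fails the run):
1. the lid is fully shut (value of joint lid below 0.025 rad), for 0.1 s.
2. the lock bar is pushed to its stop (value of joint lock above 0.04 m and value of joint lid below 0.03 rad), for 0.1 s.
3. the green start button is pressed fully down (value of joint start above 0.0045 m), for 0.05 s.
At the end, for the whole second after the job is handed in: The lid is shut (within 0.03 rad), the lock bar is at its stop (within 5 mm), the start button has been pressed at least 4.5 mm after that and is released again, the stop button is out, the board is within 10 mm and the bystanders within 25 mm of their places (all of step 2 and value of joint each of start, stop below 0.002 m and distance of board_center from where it was at the start of the episode below 0.01 m and distance of each of motor_center, flux_center, dish_center from where it was at the start of the episode below 0.025 m); the robot touches nothing.
It fails at once if the lid is slammed (turns shut faster than 2.5 rad/s) (velocity of joint lid below -2.5 rad/s).
It fails at once if the lock bar is pushed across while the lid is still open (value of joint lock above 0.022 m and value of joint lid above 0.1 rad).
It fails at once if start is pressed before the lid is shut and locked (value of joint start above 0.003 m and (value of joint lid above 0.06 rad or value of joint lock below 0.036 m)).
It fails at once if the red stop button is pressed (value of joint stop above 0.003 m).
It fails at once if the board is lifted or shifted in its nest, or a bystander is lifted, knocked over or pushed away (distance of board_center from where it was at the start of the episode above 0.01 m or distance of any of motor_center, flux_center, dish_center from where it was at the start of the episode above 0.025 m).
It also fails if it takes over 48 s, if anything falls off the work surface, if the arm or the gripper's body presses on something with over 40 N, if the wrist force passes 120 N, or if a joint passes its speed limit or range.

## Working session

There is one attempt and no reset: what is moved stays moved. The work goes in short steps, Python scripts to look and compute and a tool call to move; the robot and the scene stay as the last step left them, time stands still between calls to the robot, and variables do not carry over. Pictures are saved under pics/ and viewed, at most 10 in all, crops included, and the job is handed in when it is done.

Besides the shell and the picture viewer there is one more tool, called after "Request:" as a command line: name --argument value ..., lists and objects as JSON in quotes. servo_tool: Moves the arm, as the interface text tells. Its arguments: {"type":"object","properties":{"grip":{"type":"array","items":{"type":"number"}},"delta_pos":{"type":"array","items":{"type":"array","items":{"type":"number"}}},"dr":{"type":"array","items":{"type":"array","items":{"type":"number"}}},"force":{"type":"number"}},"required":["grip","delta_pos","dr"]}

```bash
mkdir -p pics
cat > h.py <<'E'
import numpy as np,cv2
from bench import *
def K(c):
    f=c["img"].shape[0]/2/np.tan(np.radians(c["fovy"])/2); return f
def plane(c,u,v,z):
    R=np.array(c["R"]);t=np.array(c["t"]);f=K(c)
    d=R.T@np.array([(u-c["cx"])/f,(v-c["cy"])/f,1]);o=-R.T@t
    return o+d*(z-o[2])/d[2]
def ray(c,u,v):
    R=np.array(c["R"]);t=np.array(c["t"]);f=K(c)
    d=R.T@np.array([(u-c["cx"])/f,(v-c["cy"])/f,1]);return -R.T@t,d/np.linalg.norm(d)
def proj(c,X):
    p=np.array(c["R"])@X+np.array(c["t"]);f=K(c);return c["cx"]+f*p[0]/p[2],c["cy"]+f*p[1]/p[2]
E
python3 - <<'E'
from h import *
import pickle
for n in("side","top"):
    c=capture(n);cv2.imwrite(f"pics/{n}0.png",c["img"]);pickle.dump(c,open(n+".pkl","wb"))
    print(n,c["fovy"],c["cx"],c["cy"],-np.array(c["R"]).T@np.array(c["t"]))
print(get_state())
E
```

```text
side 44.30256045397071 274.3648950131914 206.1908854031148 [0.1346019  0.86375514 1.10349185]
top 57.896528194645526 276.27680054033345 204.75331685492102 [0.44603357 0.00536992 1.13290156]
{'t': 0.1, 'q': array([-7.35664018e+01,  1.96331310e+01,  8.73711838e+01,  3.31736686e-04,
        7.30740807e+01, -8.36625892e+00]), 'joint_vel': array([-0.01360947, -0.16440745, -0.12963547, -0.09359372, -0.08008347,
       -0.01260441]), 'tau': array([ 1.63095956e-03, -4.34447587e+01, -2.46491307e+01, -1.74583420e-04,
        4.63448174e-03,  3.15865520e-05]), 'ee_pos': array([ 0.22015205, -0.47633523,  0.30329266]), 'eef_rot': array([-1.79922485e+02, -1.17204368e-02,  2.47997524e+01]), 'force': array([-0.37636207, -0.13992118,  0.0968246 ]), 'moment': array([ 0.00416674, -0.0772549 , -0.04751682]), 'grip_force': 0.0, 'width': 1.002001853621176}
```

View pics/side0.png

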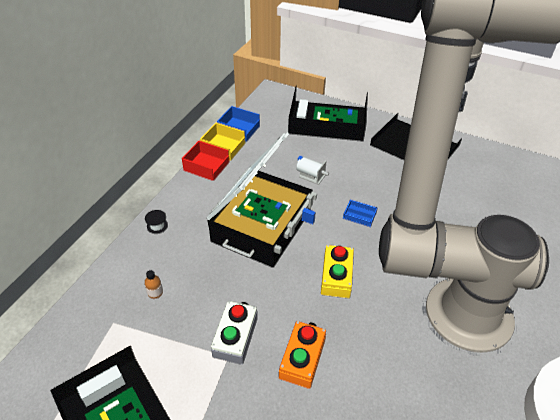

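View pics/top0.png

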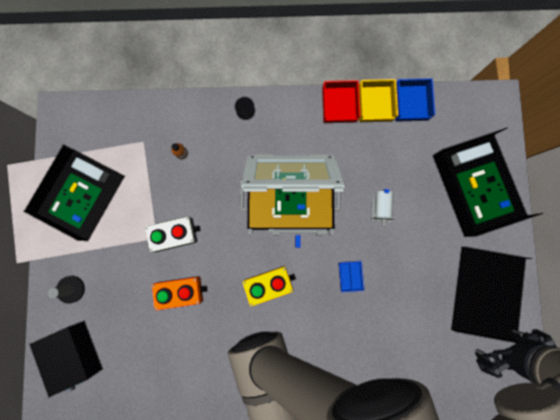

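The pictures show three stations: white (top view 172,234), orange (178,293) and yellow (268,286). The white one fits because orange and yellow are the look-alikes, and it stands left of the fixture, opposite the motor at (384,203). The fixture is centred near (291,200) in the top view, with the blue tab at (297,241). I'll confirm all of this in one enlarged crop.

Run:
```python
from h import *
import pickle
T=pickle.load(open("top.pkl","rb"));S=pickle.load(open("side.pkl","rb"))
a=cv2.resize(T["img"][140:265,140:410],None,fx=2.9,fy=2.9,interpolation=cv2.INTER_CUBIC)
b=cv2.resize(S["img"][125:275,200:360],None,fx=1.5,fy=1.5,interpolation=cv2.INTER_CUBIC)
o=np.zeros((a.shape[0]+b.shape[0],a.shape[1],3),np.uint8);o[:a.shape[0]]=a;o[a.shape[0]:,:b.shape[1]]=b
g=cv2.resize(S["img"][295:365,205:265],None,fx=3,fy=3,interpolation=cv2.INTER_CUBIC);o[a.shape[0]:a.shape[0]+210,400:580]=g
cv2.imwrite("pics/crop.png",o);print(o.shape)
def blobs(c,lo,hi,box):
    x0,y0,x1,y1=box;h=cv2.cvtColor(c["img"],cv2.COLOR_BGR2HSV)[y0:y1,x0:x1]
    m=cv2.inRange(h,lo,hi);n,_,s,ce=cv2.connectedComponentsWithStats(m)
    return [(s[i].tolist(),(ce[i]+[x0,y0]).round(2).tolist()) for i in range(1,n) if s[i][4]>12]
G=((45,100,50),(80,255,255));Rd=((0,130,100),(8,255,255));B=((100,130,60),(125,255,255))
for n,c,bx,tb in(("top",T,(140,215,205,255),(285,228,310,255)),("side",S,(205,295,262,365),(295,195,325,235))):
    gg=blobs(c,*G,bx);rr=blobs(c,*Rd,bx);bb=blobs(c,*B,tb)
    print(n,"G",gg,"R",rr,"B",bb)
    for q,z in((gg,.072),(rr,.072),(bb,.116)):
        for i in q: print(plane(c,*[k+0. for k in i[1]],z).round(4))
```

```text
(587, 783, 3)
top G [([11, 16, 12, 12, 111], [156.32, 236.24])] R [([32, 11, 11, 11, 101], [177.08, 231.1])] B [([10, 7, 6, 13, 74], [297.5, 241.0])]
[0.4849 0.3488 0.072 ]
[0.4978 0.2907 0.072 ]
[ 0.4617 -0.0429  0.116 ]
side G [([18, 31, 14, 14, 155], [229.55, 332.63])] R [([26, 10, 13, 13, 127], [237.35, 310.69])] B [([6, 13, 14, 16, 159], [307.77, 215.37])]
[0.4857 0.3498 0.072 ]
[0.4978 0.2911 0.072 ]
[ 0.4575 -0.0258  0.116 ]
```

View pics/crop.png

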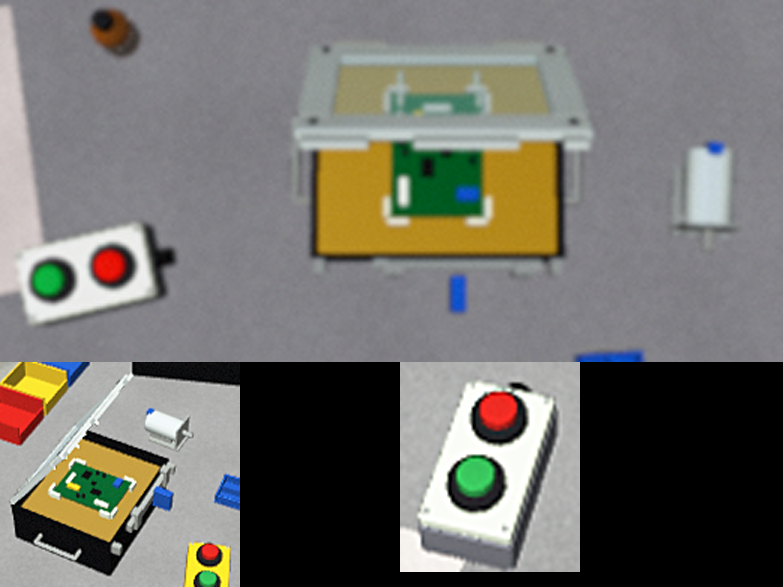

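The crop confirms it: a white station with green on the left at (156,236) and red on the right at (177,231). The blue tab is at (297.5,241). The lid is half open, with its free edge near rows 184–187.

Run:
```python
from h import *
import pickle
T=pickle.load(open("top.pkl","rb"))
f=lambda u,v:(140+u/2.9,140+v/2.9)
a=plane(T,*f(313,257),.095);b=plane(T,*f(563,257),.095);print("rim",a.round(4),b.round(4))
for p in((320,45),(562,45)):print("hinge",plane(T,*f(*p),.1).round(4))
hx=(a[0]+b[0])/2+.2
for p in((296,128),(592,128),(296,140),(590,140)):
    o,d=ray(T,*f(*p))
    for hh in (hx,hx-.005):
        # point along ray with distance r from hinge in xz
        ox,oz=o[0]-hx,o[2]-.095
        for r in(.195,):
            A=d[0]**2+d[2]**2;B=2*(ox*d[0]+oz*d[2]);C=ox**2+oz**2-r*r
            s=(-B-np.sqrt(B*B-4*A*C))/2/A;P=o+s*d
    print(p,P.round(4),"ang",np.arctan2(P[2]-.095,hx-P[0]).round(3))
for z in(.1,):print("claw bar",plane(T,*f(350,265),z),plane(T,*f(457,293),.116))
```

```text
rim [0.4989 0.0905 0.095 ] [ 0.4933 -0.1448  0.095 ]
hinge [0.7015 0.0804 0.1   ]
hinge [ 0.6956 -0.1512  0.1   ]
(296, 128) [0.5941 0.089  0.2612] ang 1.021
(592, 128) [ 0.5888 -0.1486  0.2578] ang 0.988
(296, 140) [0.5853 0.0897 0.2555] ang 0.967
(590, 140) [ 0.58   -0.1477  0.2517] ang 0.933
claw bar [0.49031242 0.05554933 0.1       ] [ 0.46160285 -0.0431038   0.116     ]
```

Request:
servo_tool --grip '[0,0,0,0,0]' --delta_pos '[[2,0,-4],[6,-2,-7],[10,-4,-9],[14,-6,-10],[18,-7.5,-10]]' --dr '[[0,0,6],[0,0,12],[0,0,18],[0,0,24],[0,0,24.8]]'

```text
t: 0.6
ee_pos: [0.3531, -0.3315, 0.4057]
eef_rot: [179.9, -0.1, -0.2]
force: [1.0, -0.2, -0.3]
width: 0.142
grip_force: 0.0
```

Request:
servo_tool --grip '[0,0,0,0,0]' --delta_pos '[[3,-3,0],[6,-6,0],[9,-9.5,0],[12,-13,0],[15,-16.5,0]]' --dr '[[0,0,0],[0,0,0],[0,0,0],[0,0,0],[0,0,0]]'

```text
t: 1.1
ee_pos: [0.5031, -0.1663, 0.4036]
eef_rot: [-180.0, 0.0, -0.0]
force: [0.2, 0.7, 0.3]
width: 0.002
grip_force: 0.0
```

Request:
servo_tool --grip '[0,0,0,0,0]' --delta_pos '[[3,-3,0],[6,-6,0],[9,-9,0],[11,-12,0],[12.8,-13.5,0]]' --dr '[[0,0,0],[0,0,0],[0,0,0],[0,0,0],[0,0,0]]'

```text
t: 1.6
ee_pos: [0.6311, -0.0302, 0.4031]
eef_rot: [-180.0, 0.1, 0.1]
force: [1.2, -1.1, 0.6]
width: -0.006
grip_force: 0.0
```

Request:
servo_tool --grip '[0,0,0,0,0]' --delta_pos '[[0,0,3],[0,0,5],[0,0,6],[0,0,6.5],[0,0,6.5]]' --dr '[[0,0,0],[0,0,0],[0,0,0],[0,0,0],[0,0,0]]'

```text
t: 2.1
ee_pos: [0.6302, -0.0332, 0.3388]
eef_rot: [-180.0, 0.0, -0.0]
force: [0.6, 0.4, 0.2]
width: -0.0
grip_force: 0.0
```

Run:
```python
from h import *
c=capture("side");cv2.imwrite("pics/s1.png",cv2.resize(c["img"][60:280,190:400],None,fx=2.7,fy=2.7,interpolation=cv2.INTER_CUBIC))
print(get_state()["ee_pos"],get_state()["force"])
```

```text
[ 0.63032394 -0.03327098  0.33964121] [ 0.54031818 -0.38118891 -0.04458808]
```

View pics/s1.png

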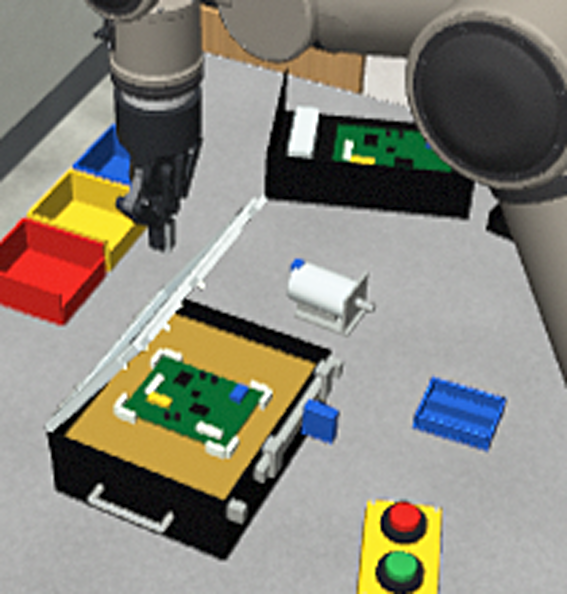

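The side view shows the fingertip at crop (160,245), clear above and behind the lid's outer face. I'll follow the lid's arc down.

Request:
servo_tool --grip '[0,0,0,0,0]' --delta_pos '[[-0.5,0,1],[-1,0,1.8],[-1.5,0,2.4],[-2,0,2.8],[-2.7,0,3.3]]' --dr '[[0,0,0],[0,0,0],[0,0,0],[0,0,0],[0,0,0]]'

```text
t: 2.65
ee_pos: [0.6035, -0.0331, 0.3071]
eef_rot: [180.0, -0.2, -0.0]
force: [0.5, 1.1, 2.7]
width: 0.0
grip_force: 1.1
```

Request:
servo_tool --grip '[0,0,0,0,0]' --delta_pos '[[-0.6,0,0.6],[-1.2,0,1.2],[-1.9,0,1.8],[-2.5,0,2.5],[-3.1,0,3.1]]' --dr '[[0,0,0],[0,0,0],[0,0,0],[0,0,0],[0,0,0]]'

```text
t: 3.15
ee_pos: [0.5718, -0.0329, 0.2744]
eef_rot: [-180.0, -0.0, -0.0]
force: [1.8, 0.5, 1.5]
width: 0.003
grip_force: 0.9
```

Request:
servo_tool --grip '[0,0,0,0,0]' --delta_pos '[[-0.5,0,0.7],[-1,0,1.5],[-1.4,0,2.3],[-1.8,0,3.1],[-2.2,0,3.9]]' --dr '[[0,0,0],[0,0,0],[0,0,0],[0,0,0],[0,0,0]]'

```text
t: 3.65
ee_pos: [0.5498, -0.0331, 0.2351]
eef_rot: [-180.0, 0.0, -0.0]
force: [0.5, 0.8, 1.7]
width: -0.0
grip_force: 0.8
```

Request:
servo_tool --grip '[0,0,0,0,0]' --delta_pos '[[-0.3,0,0.9],[-0.6,0,1.8],[-0.9,0,2.7],[-1.1,0,3.5],[-1.2,0,4.3]]' --dr '[[0,0,0],[0,0,0],[0,0,0],[0,0,0],[0,0,0]]'

```text
t: 4.15
ee_pos: [0.5379, -0.033, 0.1921]
eef_rot: [180.0, 0.0, -0.0]
force: [-0.8, 1.0, 1.7]
width: -0.002
grip_force: 0.7
```

Request:
servo_tool --grip '[0,0,0,0,0]' --delta_pos '[[0,0,0.5],[0,0,1.0],[0,0,1.4],[0,0,1.6],[0,0,1.7]]' --dr '[[0,0,0],[0,0,0],[0,0,0],[0,0,0],[0,0,0]]'

```text
t: 4.65
ee_pos: [0.5385, -0.0331, 0.176]
eef_rot: [180.0, -0.1, -0.0]
force: [0.5, 0.2, 3.4]
width: 0.003
grip_force: 1.4
```

Request:
servo_tool --grip '[0,0,0,0,0]' --delta_pos '[[0,0,0.2],[0,0,0.4],[0,0,0.6],[0,0,0.6],[0,0,0.6]]' --dr '[[0,0,0],[0,0,0],[0,0,0],[0,0,0],[0,0,0]]'

```text
t: 5.15
ee_pos: [0.5386, -0.0331, 0.1753]
eef_rot: [179.9, -0.3, 0.0]
force: [-13.1, 2.0, 41.8]
width: -0.001
grip_force: 20.5
```

Request:
servo_tool --grip '[0,0,0,0,0]' --delta_pos '[[0,0,-1.5],[0,0,-4.5],[-2.7,1.5,-5.5],[-5.4,3,-5.5],[-8.1,4.6,-5.5]]' --dr '[[0,0,0],[0,0,0],[0,0,0],[0,0,0],[0,0,0]]'

```text
t: 5.65
ee_pos: [0.4563, -0.0793, 0.2253]
eef_rot: [180.0, -0.1, 0.0]
force: [0.7, 0.6, 0.8]
width: 0.002
grip_force: 0.0
```

Run:
```python
from h import *
c=capture("side");cv2.imwrite("pics/s2.png",cv2.resize(c["img"][100:280,190:400],None,fx=2.8,fy=2.8,interpolation=cv2.INTER_CUBIC))
t=capture("top");cv2.imwrite("pics/t2.png",t["img"])
h=cv2.cvtColor(t["img"],cv2.COLOR_BGR2HSV);m=cv2.inRange(h,(100,130,60),(125,255,255))[225:258,280:315]
n,_,s,ce=cv2.connectedComponentsWithStats(m);print(s[1:],ce[1:]+[280,225])
s=get_state();print(s["ee_pos"],s["force"])
```

```text
[] []
[ 0.45450198 -0.07989421  0.22492319] [-0.30390037  0.39064689  0.10095615]
```

View pics/s2.png

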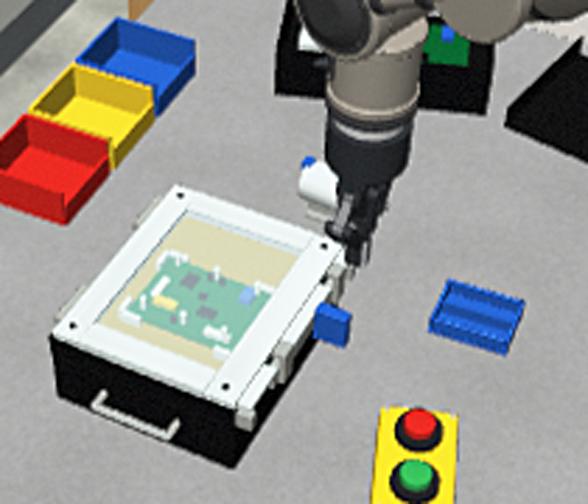

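The lid is flat on the rim. The tab is at crop (332,324), and the finger stands to its right (robot's right). I'll go down and then push left.

Request:
servo_tool --grip '[0,0,0,0,0]' --delta_pos '[[0,0,2],[0,0,4],[0,0,5.5],[0,0,6.7],[0,0,6.7]]' --dr '[[0,0,0],[0,0,0],[0,0,0],[0,0,0],[0,0,0]]'

```text
t: 6.25
ee_pos: [0.4569, -0.0786, 0.1566]
eef_rot: [-179.9, 0.1, -0.0]
force: [-1.3, 0.4, -0.1]
width: 0.002
grip_force: 0.0
```

Request:
servo_tool --grip '[0,0,0,0,0]' --delta_pos '[[0,-0.8,0],[0,-1.6,0],[0,-2.4,0],[0,-3.2,0],[0,-4,0]]' --dr '[[0,0,0],[0,0,0],[0,0,0],[0,0,0],[0,0,0]]'

```text
t: 6.75
ee_pos: [0.4579, -0.0385, 0.1585]
eef_rot: [180.0, -0.1, 0.0]
force: [2.5, -4.1, 1.6]
width: -0.003
grip_force: 1.6
```

Request:
servo_tool --grip '[0,0,0,0,0]' --delta_pos '[[0,-0.5,0],[0,-1,0],[0,-1.4,0],[0,-1.7,0],[0,-1.7,0]]' --dr '[[0,0,0],[0,0,0],[0,0,0],[0,0,0],[0,0,0]]'

```text
t: 7.25
ee_pos: [0.4574, -0.0237, 0.1582]
eef_rot: [179.8, -0.0, 0.1]
force: [0.1, -15.5, 1.8]
width: -0.002
grip_force: 7.8
```

Request:
servo_tool --grip '[0,0,0,0]' --delta_pos '[[0,-0.3,0],[0,-0.6,0],[0,-0.6,0],[0,-0.6,0]]' --dr '[[0,0,0],[0,0,0],[0,0,0],[0,0,0]]'

```text
t: 7.65
ee_pos: [0.4575, -0.0226, 0.1583]
eef_rot: [179.3, -0.0, 0.1]
force: [-3.7, -46.7, 0.6]
width: 0.002
grip_force: 23.3
```

The bar is hard against its stop. I'll back off, lift, and check the lock in the next picture.

Request:
servo_tool --grip '[0,0,0,0,0]' --delta_pos '[[0,1.2,0],[0,2.4,0],[0,2.5,-3],[0,2.5,-6],[0,2.5,-8]]' --dr '[[0,0,0],[0,0,0],[0,0,0],[0,0,0],[0,0,0]]'

```text
t: 8.15
ee_pos: [0.4569, -0.0407, 0.2392]
eef_rot: [-180.0, 0.0, -0.0]
force: [0.4, -0.3, 0.1]
width: -0.001
grip_force: 0.0
```

Request:
servo_tool --grip '[0,0,0,0,0]' --delta_pos '[[0,-3,0],[0.5,-7.5,0],[1,-12,0],[1.4,-16.5,0],[1.6,-20,0]]' --dr '[[0,0,0],[0,0,0],[0,0,0],[0,0,0],[0,0,0]]'

```text
t: 8.65
ee_pos: [0.4723, 0.1616, 0.2375]
eef_rot: [-180.0, 0.1, 0.1]
force: [0.8, -1.8, 1.0]
width: 0.001
grip_force: 0.0
```

Request:
servo_tool --grip '[0,0,0,0,0]' --delta_pos '[[0.3,-4.5,0],[0.6,-9,0],[0.9,-13.5,0],[1.2,-17.5,0],[1.2,-18.8,0]]' --dr '[[0,0,0],[0,0,0],[0,0,0],[0,0,0],[0,0,0]]'

```text
t: 9.15
ee_pos: [0.484, 0.3505, 0.237]
eef_rot: [-180.0, 0.1, 0.2]
force: [-0.7, -0.3, -0.2]
width: 0.003
grip_force: 0.0
```

Run:
```python
from h import *
c=capture("top");cv2.imwrite("pics/t3.png",cv2.resize(c["img"][130:280,130:400],None,fx=2.9,fy=2.9,interpolation=cv2.INTER_CUBIC))
h=cv2.cvtColor(c["img"],cv2.COLOR_BGR2HSV);m=cv2.inRange(h,(100,130,60),(125,255,255))[228:258,265:310]
n,_,s,ce=cv2.connectedComponentsWithStats(m)
for q,p in zip(s[1:],ce[1:]+[265,228]):print(q,p,plane(c,*p,.116))
s=get_state();print(s["ee_pos"],s["force"])
```

```text
[15  7  5 13 61] [282. 241.] [ 0.46267033 -0.00157631  0.116     ]
[0.48388223 0.35054407 0.23687815] [-1.41388378  0.77812896 -0.38126238]
```

View pics/t3.png

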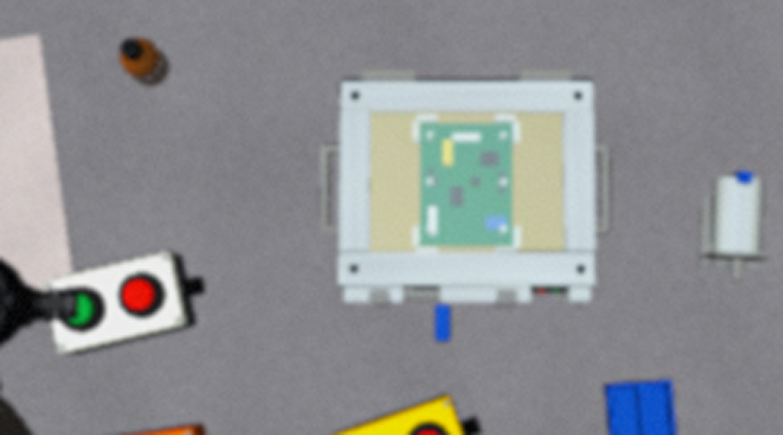

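The tab moved 41 mm and the claws are over the lip. The finger is above the green button at crop (83,308), well clear of red at (140,295). I'll press it.

Request:
servo_tool --grip '[0,0,0,0,0]' --delta_pos '[[0,0,3],[0,0,5.5],[0,0,7.5],[0,0,8.5],[0,0,8.7]]' --dr '[[0,0,0],[0,0,0],[0,0,0],[0,0,0],[0,0,0]]'

```text
t: 9.7
ee_pos: [0.4846, 0.3458, 0.1497]
eef_rot: [179.9, 0.2, -0.0]
force: [-0.4, 0.6, 0.4]
width: 0.003
grip_force: 0.0
```

Request:
servo_tool --grip '[0,0,0,0,0]' --delta_pos '[[0,0,0.4],[0,0,0.8],[0,0,1.1],[0,0,1.3],[0,0,1.3]]' --dr '[[0,0,0],[0,0,0],[0,0,0],[0,0,0],[0,0,0]]'

```text
t: 10.2
ee_pos: [0.4857, 0.3468, 0.1423]
eef_rot: [-180.0, -0.2, 0.0]
force: [-8.6, -6.4, 27.1]
width: 0.003
grip_force: 13.6
```

Request:
servo_tool --grip '[0,0,0]' --delta_pos '[[0,0,0.3],[0,0,0.3],[0,0,0.3]]' --dr '[[0,0,0],[0,0,0],[0,0,0]]'

```text
t: 10.5
ee_pos: [0.4856, 0.3469, 0.1419]
eef_rot: [-179.9, -0.3, 0.0]
force: [-14.1, -10.7, 44.9]
width: 0.001
grip_force: 22.6
```

Run:
```python
from h import *
c=capture("side");cv2.imwrite("pics/s4.png",cv2.resize(c["img"][260:375,180:300],None,fx=5,fy=5,interpolation=cv2.INTER_CUBIC))
s=get_state();print(s["ee_pos"],s["force"])
```

```text
[0.48564229 0.34689349 0.14192996] [-13.58343316 -11.24911042  44.85959157]
```

View pics/s4.png

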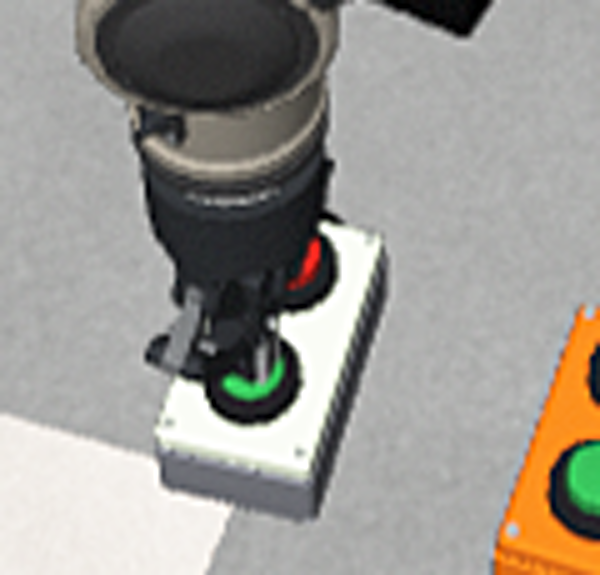

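Run:
```python
from h import *
import pickle
S=pickle.load(open("side.pkl","rb"));c=capture("side")
for n,i in(("before",S["img"]),("now",c["img"])):
    i=i.astype(int);d=i[...,1]-i[...,2]
    print(n);print(d[326:346:1,222:240:2])
for z in(.072,.066):print(proj(c,np.array([.485,.349,z])))
print(proj(S,np.array([.485,.349,.072])))
```

```text
before
[[  1   0   0  43  86  35   0   0   2]
 [  0   0  56 152 149 117  40   4   0]
 [  0   0 129 143 139 148 115 -12   0]
 [  6  47 151 143 138 141 148  15   5]
 [ -6 110 142 141 138 137 145  63  -1]
 [ -7 158 141 140 139 139 145  77  -3]
 [-13 161 142 142 141 139 145  69  -3]
 [ -9 159 143 142 142 142 147  69  -1]
 [ -6 140 146 144 141 142 148  43  -3]
 [ -7 100 153 145 143 146 135  21  -3]
 [ -3  48 145 148 150 147  87  -4  -4]
 [ -1  40 109 144 140 125  62  -7  -1]
 [ -1  -1  90 108 104  88  17   0  -1]
 [ -2  -8  16  93  89  50  -8   0   0]
 [  0   0  -6 -10   5  -8  -2   0   4]
 [  3   2   1  -5  -1  -3   0  -1  10]
 [ 10   0  -4   1  -3  -2  -2   3   0]
 [  0   6   0   1   0   2   1   7   0]
 [  0   5   5  -1   1   1   8   0   1]
 [  1   0   4   9   9  10   0   1   1]]
now
[[  2   3   3   2   4   1   2   0   2]
 [ -1   1   3   2   7   3   0   9   0]
 [  4   3   0   2   4   4  -2   1   0]
 [  2   2   1   3   0   3  -2  -1   6]
 [  1   0   2  -2   1   4  -1   7   1]
 [ -1   0   3   1   2   3  -5  45   0]
 [  4   3   0   3   1   3  11  83  -1]
 [ -2   0  -4  -1   2   1  36 107  -4]
 [  0  -4  33  -9  -5  -5  82  96  -4]
 [ -1  25 111  48  -6 -12 140  49  -2]
 [  4  63 163 128  53  19 155  -9  -2]
 [ -4  51 158 157 133 134 116 -11   1]
 [  2  -4 122 151 153 147  18  -2  -4]
 [  1  -5  17 106 118  58 -13  -1   2]
 [  0   1  -8 -12   7 -11  -2   0   4]
 [  4   0  -2  -2  -8  -1   1   0  11]
 [  9  -1   2   2  -2   0   1   3   0]
 [  0   5  -2   1  -2   1   0   7   0]
 [  0   7   5   0   1   4  10   0   2]
 [  2   0   5  10   8   9   0   1   2]]
(np.float64(229.99545884601778), np.float64(332.4568697251182))
(np.float64(230.13275461511995), np.float64(333.8535160159711))
(np.float64(229.99545884601778), np.float64(332.4568697251182))
```

The side wall of the green cap is no longer visible, and its top has dropped by more than 1 px (6 mm is about 1.4 px). So it's fully pressed. I'll release it.

Request:
servo_tool --grip '[0,0,0,0,0]' --delta_pos '[[0,0,-1],[0,0,-3],[0,0,-6],[0,0,-10],[0,0,-12]]' --dr '[[0,0,0],[0,0,0],[0,0,0],[0,0,0],[0,0,0]]'

```text
t: 11.1
ee_pos: [0.4861, 0.3475, 0.2589]
eef_rot: [-179.8, -0.3, 0.0]
force: [-0.2, -0.2, 0.8]
width: 0.001
grip_force: 0.0
```

Request:
servo_tool --grip '[0,0,0,0,0]' --delta_pos '[[0,0,-2],[-1,0,-4],[-3,0,-4],[-5,0,-4],[-5,0,-4]]' --dr '[[0,0,0],[0,0,0],[0,0,0],[0,0,0],[0,0,0]]'

```text
t: 11.6
ee_pos: [0.4334, 0.3472, 0.2957]
eef_rot: [-180.0, -0.0, 0.1]
force: [-0.0, -0.2, 0.5]
width: -0.001
grip_force: 0.0
```

Run:
```python
from h import *
import pickle
S=pickle.load(open("side.pkl","rb"));c=capture("side")
i=c["img"].astype(int);d=i[...,1]-i[...,2];print(d[330:341,222:240:2])
cv2.imwrite("pics/s5.png",c["img"]);s=get_state();print(s["ee_pos"],s["force"],s["t"])
```

```text
[[ -6 108 141 138 134 137 143  61   0]
 [ -9 153 141 138 139 135 140  74  -5]
 [-12 159 140 140 141 140 140  69  -4]
 [ -9 158 141 141 140 141 146  66  -1]
 [ -6 137 142 143 142 140 146  41  -3]
 [ -5  98 151 142 145 144 134  22  -3]
 [ -1  49 144 146 146 146  84  -3  -2]
 [  0  35 110 141 137 124  63  -7   1]
 [ -4  -2  89 103 102  86  17  -1  -2]
 [ -1  -5  21  89  86  51  -5   0   1]
 [  0   0  -8  -8   8  -7  -3   0   4]]
[0.43472191 0.34723148 0.29569379] [ 0.02972108 -0.11222593  0.26132619] 11.65
```

View pics/s5.png

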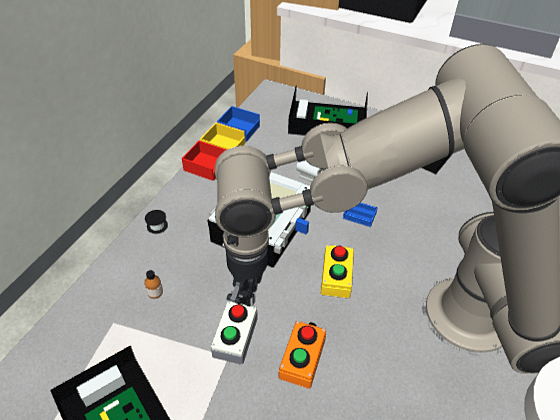

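The green button at (230,334) is back out, with the same pixels as before. The lid is shut, the tab at (303,226) is across, the bottle and dish are where they were, and the arm is touching nothing.

```bash
python3 -c "
from bench import *
print(sign_off())"
```

```text
the job is handed in; nothing more can be done
None
```

The job is handed in, but the result wasn't reported: the pictures and forces showed the lid shut, the lock bar at its stop, the green button pressed fully and released, and nothing else visibly moved.

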